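# Set the wheel brakes on two counter trolleys

### The arm

A 6-joint arm with a two-finger parallel gripper is mounted at the origin on a cart in front of the work surface, level with it; the furniture and walls round the work are solid. World frame = base frame: x ahead of the robot, y to its left, z up, the work surface at z = 0. Lengths are in mm, angles in rad, forces in N, time in s.
With the tool pointing down it reaches from about 275 to 750 mm from the base axis. Payload 10.2 kg.
Tool frame: the origin (TCP) lies on the front face of the gripper's body, between the roots of the fingers; the fingertips stand 73 mm ahead of it and the grasp point (between the pads) lies 54 mm ahead of it; z points along the fingers, y is the line along which they close (so a half turn about z gives the same grasp; the last joint's range is limited). The gripper opens to 85 mm and grips with 20 to 120 N. Pads are 22 mm wide; open, the fingers measure 114 mm over their backs; the gripper's body (76 mm by 85 mm) begins 54 mm behind the grasp point. The pads swing forward as they close: fully open they stand 13 mm farther back than shut.
Start: joints at [-1.535, 0.313, 1.498, -0, 1.331, -0.223], TCP at [134.345, -507.526, 303.894] pointing down, gripper open.
Joint ranges: [-2.94, 2.94], [-0.97, 2.17], [0.19, 2.56], [-1.23, 4.37], [0.02, 3.11], [-2.88, 2.88]. Speed limits (rad/s): [2.39, 2.39, 3.01, 3.14, 3.14, 3.14].

### API

Orientations are given as a unit quaternion [w, x, y, z].
In Python, from rig import * gives the robot as it stands.
- The arm moves only by the tool step_arm, never from a script. Its argument "plan" is a list of rows, each an object with "offset": the shift along the tool's x, y, z in cm, a list of three; "rot": the turn, a rotation vector about the tool's x, y, z in degrees, a list of three; "gripper": the finger opening in cm, from 0 to 8.54. In form: [{"offset": [x, y, z], "rot": [wx, wy, wz], "gripper": gripper}, ...]. A call has 1 to 12 rows; each row is the pose to reach, as a shift and turn from the pose commanded when the call began, along the tool's axes at that moment; what a row does not reach only later rows make up. A row lasts 1/10 s, in which the tool goes at most 50 mm and 8.59 degrees, less where a joint would pass 70% of its speed; a pose out of reach is approached as far as the arm can. A call with a gripper value outside its range is refused whole. The fingers move at their own pace and stop on an object; "squeeze" is the grip in N (left out, the last holds). Time passes only in rows, so rows that repeat a pose let the fingers close. It gives the time, the measured TCP pose, the force, the opening and the grip force at its end, in the units of the state.
- sense(): the state, without advancing time (a new reading comes with each control period).
- capture(name): name is "scene" or "top" or "wrist"; returns a dict with "color" (400x640x3 uint8, red, green, blue), "depth" (400x640 float32, mm along the optical axis (not along the pixel's ray), 0 where there is no reading), "vertical_fov" (degrees; the focal length in pixels is half the picture's height over the tangent of half this angle, whatever the lens; pixels are square), "cx", "cy" (the principal point, pixels), "rvec" (rotation vector, rad) and "tvec" (3), from world to camera coordinates, as OpenCV has them; the wrist camera has in their place "mount" (4x4, takes a point from camera to tool coordinates, whose origin is the TCP and whose axes are the flange's). Camera axes: x right, y down, z forward; pixel columns grow to the right and rows downward; lengths in mm; the calibration is good to about 2 mm. A picture is of the moment at which its call begins: read the wrist's pose just before it.
- finish_job(): hands the job in; it is judged then, once.
The state is a dict: "time_s": time; "joints": joint angles; "dq": joint speeds; "tau": joint torques, N m; "eef_pos": TCP position; "ee_rot": TCP orientation; "force": force on the tool from outside, world axes, zero at the start; "wrist_torque": the same for the moment, N m; "grip_width": opening from 0.0 (shut) to 1.0 (fully open); "grip_force": force on a finger pad.
Only numpy, scipy, OpenCV 4.12 (cv2) and the standard library are available. Lean on these libraries where they do the work, as an engineer would, in place of code of your own. Each camera call takes 0.05 s, during which the arm holds its last target. There are 200 camera calls.

### The job

Two small bread trolleys stand on the counter with their red brake pedals left anyhow. First lock the trolley that carries the two rolls by pushing its pedal fully down; then release the empty trolley by flicking its pedal fully up, so it can be fetched for refilling. Do not shove or tip the trolleys.

Things in the scene. Friction and masses are not known exactly. Their poses are not given: they have to be found in the camera images.
- trolley_rolls: The trolley with two round kaiser rolls (tops 135 mm high) on its deck. Loose, about 4 kg; deck 150 (x) x 230 mm (y), top 66, wire gallery 82, rear bow 142 mm high. Origin on the worktop under the deck's centre, x to its rear, y left, z up; front (-x) towards the robot. Brake pedal hinge line along y through x = -85, y = 0, z = 62 mm.
- trolley_empty: Like the other trolley, with nothing on its deck. Loose, about 4 kg; deck 150 (x) x 230 mm (y), top 66, wire gallery 82, rear bow 142 mm high. Origin on the worktop under the deck's centre, x to its rear, y left, z up; front (-x) towards the robot. Brake pedal hinge line along y through x = -85, y = 0, z = 62 mm.
- brake_rolls (a joint): Red pedal at the front of the roll-laden trolley: bar 24 mm wide, 10 thick, reaching 85 mm forward from its hinge. Rad: 0 = sloping 45 deg up, released; grows as pressed (slope = 0.785 - value); 0.90 = lower stop, 7 deg below level, locked. Stays where left; moves with 3.5 N at 60 mm. Press from above; pinch across its width to swing up. Starts at 0 to 0.6.
- brake_empty (a joint): Red pedal at the front of the empty trolley: bar 24 mm wide, 10 thick, reaching 85 mm forward from its hinge. Rad: 0 = sloping 45 deg up, released; grows as pressed (slope = 0.785 - value); 0.90 = lower stop, 7 deg below level, locked. Stays where left; moves with 3.5 N at 60 mm. Press from above; pinch across its width to swing up. Starts at 0.35 to 0.9.

How it is judged:
By the outcome, as a careful person would: the job done as asked, in the order asked, and still so for the second after the job is handed in, with the robot touching nothing.
It also fails if it takes over 45 s, if anything falls off the work surface, if the arm or the gripper's body presses on something with over 40 N, if the wrist force passes 120 N, or if a joint passes its speed limit or range.

## Working session

There is one attempt and no reset: what is moved stays moved. The work goes in short steps, Python scripts to look and compute and a tool call to move; the robot and the scene stay as the last step left them, time stands still between calls to the robot, and variables do not carry over. Pictures are saved under pics/ and viewed, at most 10 in all, crops included, and the job is handed in when it is done.

Besides the shell and the picture viewer there is one more tool, called after "Request:" as name(argument=value, ...), one argument or row to a line, values as JSON. step_arm: Moves the arm, as the interface text tells. Its arguments: {"type":"object","properties":{"plan":{"type":"array"},"squeeze":{"type":"number"}},"required":["plan"]}

```bash
mkdir -p pics; cat > h.py <<'E'
from rig import *
import numpy as np, cv2
from scipy.spatial.transform import Rotation as R
def cloud(c):
    d=c["depth"].astype(float); h,w=d.shape
    f=h/2/np.tan(np.radians(c["vertical_fov"])/2)
    u,v=np.meshgrid(np.arange(w),np.arange(h))
    P=np.stack([(u-c["cx"])/f*d,(v-c["cy"])/f*d,d],-1)
    Rm=cv2.Rodrigues(np.array(c["rvec"],float))[0]
    return (P-np.array(c["tvec"],float).ravel())@Rm, d>0
def red(c):
    a=c["color"].astype(int); return (a[...,0]>110)&(a[...,1]<70)&(a[...,2]<70)
E
python3 - <<'E'
from h import *
s=sense(); print({k:np.round(s[k],3) for k in s})
ims=[]
for n in("scene","top"):
    c=capture(n); ims.append(c["color"])
    cv2.imwrite(f"pics/{n}0.png",c["color"][...,::-1])
    P,ok=cloud(c); m=(red(c)&ok).astype(np.uint8)
    k,l,st,ce=cv2.connectedComponentsWithStats(m)
    for i in range(1,k):
        if st[i,4]>25:
            q=P[l==i]; print(n,st[i],np.round(ce[i]),"mean",q.mean(0).round(),"min",np.percentile(q,3,axis=0).round(),"max",np.percentile(q,97,axis=0).round())
E
```

```text
{'time_s': np.float64(0.0), 'joints': array([-1.535,  0.313,  1.498,  0.   ,  1.331, -0.223]), 'dq': array([ 0.001, -0.001, -0.001, -0.   ,  0.001,  0.001]), 'tau': array([-0.0000e+00, -4.1227e+01, -2.5974e+01, -0.0000e+00,  4.0000e-03,
       -0.0000e+00]), 'eef_pos': array([ 134.335, -507.352,  303.327]), 'ee_rot': array([-0.001,  0.992,  0.129,  0.   ]), 'force': array([ 0.677,  0.476, -0.669]), 'wrist_torque': array([ 0.038, -0.007, -0.012]), 'grip_force': np.float64(0.0), 'grip_width': np.float64(0.997)}
scene [439  31   8   6  26] [442.  34.] mean [ 671. -966.   79.] min [ 659. -976.   70.] max [ 682. -958.   87.]
scene [130  82  10   9  32] [134.  86.] mean [1316.  -75.   86.] min [1307.  -89.   79.] max [1327.  -64.   93.]
scene [141  99   9  12  43] [146. 104.] mean [1201.  -30.   90.] min [1186.  -40.   82.] max [1219.  -17.   96.]
scene [375 170  31  12 149] [388. 176.] mean [ 471. -181.   82.] min [ 428. -200.   67.] max [ 505. -165.  103.]
scene [278 261  42  30 398] [297. 275.] mean [493. 166.  64.] min [446. 153.  57.] max [532. 179.  71.]
top [312   0  26  32 196] [32
[... 2291 characters left out ...]
34.] min [ 589. -679.   28.] max [ 618. -641.   38.]
top [593 190  38  39 608] [614. 206.] mean [ 579. -776.   15.] min [ 534. -815.    2.] max [ 617. -712.   45.]
top [565 200  21  14  72] [578. 207.] mean [ 569. -665.   40.] min [ 556. -680.   32.] max [ 583. -642.   46.]
top [237 212  15  39 362] [245. 230.] mean [493. 164.  61.] min [448. 152.  56.] max [534. 179.  69.]
top [ 90 216  30  17 398] [104. 224.] mean [501. 503.  68.] min [484. 473.  64.] max [517. 532.  71.]
top [577 224  16  11  44] [585. 228.] mean [ 518. -682.   34.] min [ 504. -697.   31.] max [ 528. -664.   38.]
top [382 226  15  35 315] [389. 242.] mean [ 471. -182.   80.] min [ 429. -201.   64.] max [ 507. -166.  101.]
```

View pics/scene0.png

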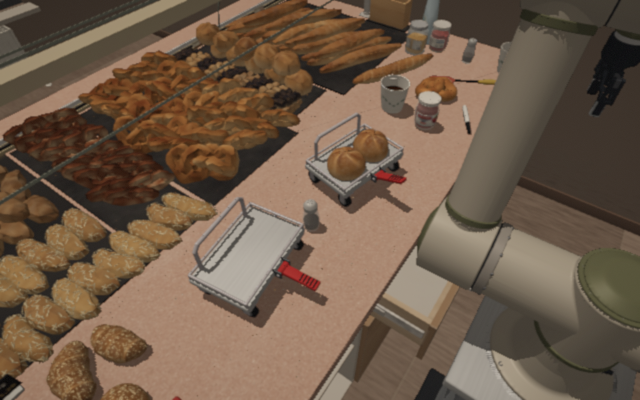

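View pics/top0.png

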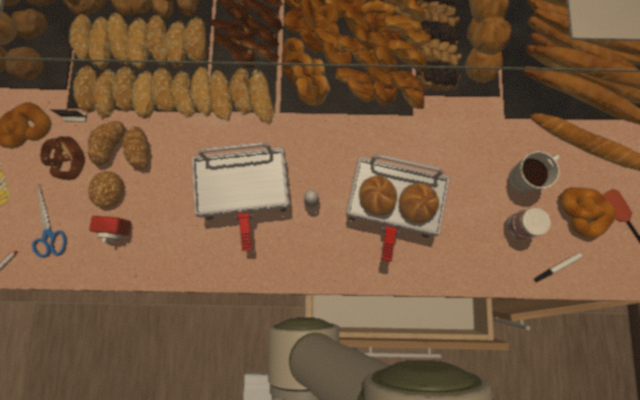

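The scene view shows the rolls trolley (pedal near px 388,176) and the empty trolley (pedal near 297,275). In the top view the pedals are near (389,242) and (245,230), with the rolls pedal sloping up and the empty one nearly level.

```bash
cat > ped.py <<'E'
from h import *
def pedals(names=("top","scene")):
    for n in names:
        c=capture(n); P,ok=cloud(c); m=red(c)&ok
        for nm,y in(("rolls",-182),("empty",165)):
            q=P[m&(abs(P[...,0]-480)<75)&(abs(P[...,1]-y)<45)&(P[...,2]>20)&(P[...,2]<150)]
            if len(q)<30: print(n,nm,"few",len(q)); continue
            q=q[np.linalg.norm(q-np.median(q,0),axis=1)<65]
            a=np.linalg.svd(q-q.mean(0))[2][0]; a*=-np.sign(a[0])
            t=(q-q.mean(0))@a; lo,hi=np.percentile(t,[2,98])
            sl=np.arctan2(a[2],np.hypot(a[0],a[1]))
            print(n,nm,len(q),"root",(q.mean(0)+lo*a).round(1),"tip",(q.mean(0)+hi*a).round(1),"yaw",np.degrees(np.arctan2(-a[1],-a[0])).round(1),"value",(0.785-sl).round(3))
if __name__=="__main__":
    pedals()
    s=sense(); print(s["time_s"],R.from_quat(np.roll(s["ee_rot"],-1)).as_matrix().round(3), s["eef_pos"],s["force"])
E
python3 ped.py
```

```text
top rolls 309 root [ 507.3 -190.    64.4] tip [ 430.1 -171.8  101. ] yaw -13.2 value 0.353
top empty 356 root [533.9 170.1  66.6] tip [447.5 157.8  57.4] yaw 8.1 value 0.89
scene rolls 151 root [ 505.1 -188.9   67.2] tip [ 429.2 -168.4  102.3] yaw -15.1 value 0.366
scene empty 397 root [533.1 170.3  68.2] tip [445.7 162.5  59.1] yaw 5.1 value 0.889
0.2 [[ 0.967  0.256 -0.   ]
 [ 0.256 -0.967  0.001]
 [ 0.    -0.001 -1.   ]] [ 134.34927597 -507.42134373  303.55340965] [-0.43171445  0.18920493  0.99298196]
```

Request:
step_arm(
  plan=[
    {"offset": [8,-5,1],"rot": [0,0,0],"gripper": 0},
    {"offset": [16,-10,2],"rot": [0,0,0],"gripper": 0},
    {"offset": [24,-15,4],"rot": [0,0,0],"gripper": 0},
    {"offset": [32,-20,6],"rot": [0,0,0],"gripper": 0},
    {"offset": [39.1,-24,10.3],"rot": [0,0,0],"gripper": 0},
    {"offset": [39.1,-24,10.3],"rot": [0,0,0],"gripper": 0},
    {"offset": [39.1,-24,10.3],"rot": [0,0,0],"gripper": 0},
    {"offset": [39.1,-24,10.3],"rot": [0,0,0],"gripper": 0},
    {"offset": [39.1,-24,10.3],"rot": [0,0,0],"gripper": 0},
    {"offset": [39.1,-24,10.3],"rot": [0,0,0],"gripper": 0},
    {"offset": [39.1,-24,10.3],"rot": [0,0,0],"gripper": 0},
    {"offset": [39.1,-24,10.3],"rot": [0,0,0],"gripper": 0},
  ],
)

```text
time_s: 1.4
eef_pos: [450.8, -175.6, 200.9]
ee_rot: [-0.0, 0.992, 0.129, -0.0]
force: [-0.0, -0.3, 0.2]
grip_width: -0.003
grip_force: 0.0
```

Request:
step_arm(
  plan=[
    {"offset": [0,0,1.5],"rot": [0,0,0],"gripper": 0},
    {"offset": [0,0,2.7],"rot": [0,0,0],"gripper": 0},
    {"offset": [0,0,3.1],"rot": [0,0,0],"gripper": 0},
    {"offset": [0,0,3.5],"rot": [0,0,0],"gripper": 0},
    {"offset": [0,0,3.9],"rot": [0,0,0],"gripper": 0},
    {"offset": [0,0,4.3],"rot": [0,0,0],"gripper": 0},
    {"offset": [0,0,4.7],"rot": [0,0,0],"gripper": 0},
    {"offset": [0,0,5.1],"rot": [0,0,0],"gripper": 0},
    {"offset": [0,0,5.5],"rot": [0,0,0],"gripper": 0},
    {"offset": [0,0,5.8],"rot": [0,0,0],"gripper": 0},
    {"offset": [0,0,6.1],"rot": [0,0,0],"gripper": 0},
    {"offset": [0,0,6.1],"rot": [0,0,0],"gripper": 0},
  ],
)

```text
time_s: 2.6
eef_pos: [450.9, -175.4, 139.4]
ee_rot: [-0.0, 0.992, 0.129, -0.0]
force: [-0.3, -0.4, 0.5]
grip_width: 0.003
grip_force: 0.0
```

```bash
python3 ped.py
```

```text
top rolls few 0
top empty 352 root [534.  170.   66.8] tip [448.  157.8  57.6] yaw 8.1 value 0.89
scene rolls 126 root [ 505.9 -194.    68.7] tip [ 460.1 -169.7   66.8] yaw -27.9 value 0.823
scene empty 417 root [532.7 170.5  68.5] tip [446.1 162.7  58.6] yaw 5.1 value 0.898
2.7 [[ 0.967  0.256  0.   ]
 [ 0.256 -0.967 -0.   ]
 [ 0.     0.    -1.   ]] [ 451.06871889 -175.49936882  139.77004105] [ 0.19951963 -0.17506072  0.33904358]
```

Request:
step_arm(
  plan=[
    {"offset": [0,0,0.2],"rot": [0,0,0],"gripper": 0},
    {"offset": [0,0,0.4],"rot": [0,0,0],"gripper": 0},
    {"offset": [0,0,0.5],"rot": [0,0,0],"gripper": 0},
  ],
)

```text
time_s: 3.0
eef_pos: [451.0, -175.5, 134.9]
ee_rot: [0.0, 0.992, 0.129, 0.0]
force: [-1.0, -0.2, 3.3]
grip_width: 0.001
grip_force: 2.1
```

Request:
step_arm(
  plan=[
    {"offset": [0,0,0.1],"rot": [0,0,0],"gripper": 0},
    {"offset": [0,0,0.2],"rot": [0,0,0],"gripper": 0},
  ],
)

```text
time_s: 3.2
eef_pos: [451.0, -175.6, 133.6]
ee_rot: [0.0, 0.992, 0.129, 0.0]
force: [-7.0, 2.6, 17.9]
grip_width: -0.005
grip_force: 9.7
```

Request:
step_arm(
  plan=[
    {"offset": [0,0,0],"rot": [0,0,0],"gripper": 0},
    {"offset": [0,0,-2],"rot": [0,0,0],"gripper": 0},
    {"offset": [0,0,-6.6],"rot": [0,0,0],"gripper": 0},
    {"offset": [0,0,-10],"rot": [0,0,0],"gripper": 0},
    {"offset": [2,-5,-10],"rot": [0,0,2],"gripper": 5},
    {"offset": [3.5,-10,-10],"rot": [0,0,4],"gripper": 5},
    {"offset": [5,-15,-10],"rot": [0,0,6],"gripper": 5},
    {"offset": [6.6,-20,-10],"rot": [0,0,8],"gripper": 5},
    {"offset": [8,-25,-10],"rot": [0,0,8],"gripper": 5},
    {"offset": [9.5,-29,-10],"rot": [0,0,8],"gripper": 5},
    {"offset": [10.7,-32.2,-8],"rot": [0,0,8],"gripper": 5},
    {"offset": [10.7,-32.2,-6.6],"rot": [0,0,8],"gripper": 5},
  ],
)

```text
time_s: 4.4
eef_pos: [471.4, 167.1, 197.8]
ee_rot: [-0.0, 0.998, 0.062, -0.0]
force: [-0.5, -0.7, 0.1]
grip_width: 0.585
grip_force: 0.0
```

```bash
python3 ped.py; python3 -c "
from h import *
for n in('scene','wrist'): cv2.imwrite(f'pics/{n}1.png',capture(n)['color'][...,::-1])"
```

```text
top rolls 364 root [ 507.2 -189.6   66.9] tip [ 421.6 -171.    55.9] yaw -12.2 value 0.91
top empty few 25
scene rolls few 0
scene empty 238 root [531.2 180.3  68.2] tip [445.8 160.7  58.7] yaw 13.0 value 0.893
4.5 [[ 0.993  0.121 -0.004]
 [ 0.121 -0.993 -0.   ]
 [-0.004 -0.    -1.   ]] [470.98612897 164.01441816 196.97606935] [-0.14371869  0.20483898  0.94418145]
```

View pics/scene1.png

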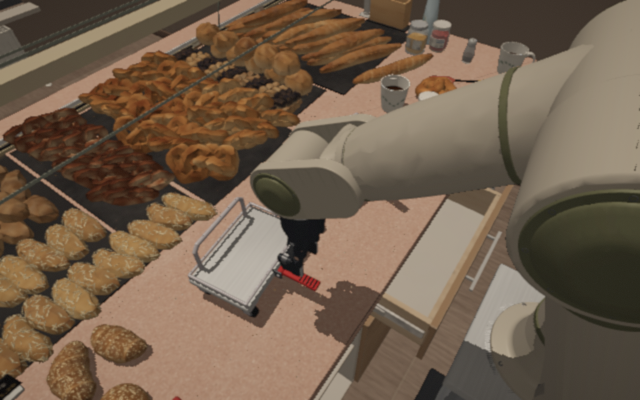

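View pics/wrist1.png

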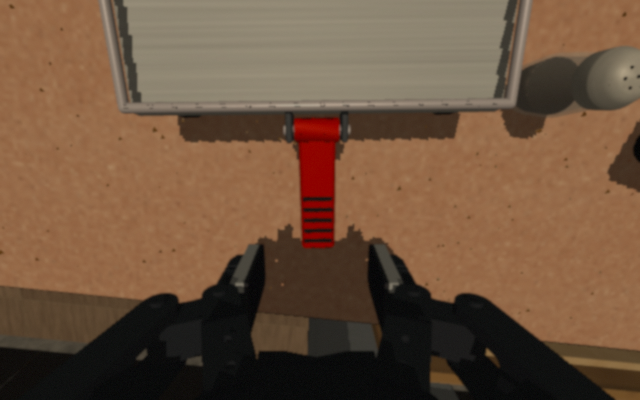

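The rolls pedal now reads about 0.90 and the trolley hasn't moved. The wrist view shows the empty trolley's pedal (px 318,130–245) centred between the fingers and aligned with them.

Request:
step_arm(
  plan=[
    {"offset": [0,0,3],"rot": [0,0,0],"gripper": 5},
    {"offset": [0,0,6],"rot": [0,0,0],"gripper": 5},
    {"offset": [0,0,7.5],"rot": [0,0,0],"gripper": 5},
    {"offset": [0,0,8.7],"rot": [0,0,0],"gripper": 5},
    {"offset": [0,0,8.7],"rot": [0,0,0],"gripper": 4},
    {"offset": [0,0,8.7],"rot": [0,0,0],"gripper": 3},
    {"offset": [0,0,8.7],"rot": [0,0,0],"gripper": 2},
    {"offset": [0,0,8.7],"rot": [0,0,0],"gripper": 1.5},
    {"offset": [0,0,8.7],"rot": [0,0,0],"gripper": 1.5},
  ],
  squeeze=20,
)

```text
time_s: 5.5
eef_pos: [472.5, 162.8, 112.9]
ee_rot: [0.0, 0.998, 0.06, 0.001]
force: [-0.3, -6.1, 3.9]
grip_width: 0.279
grip_force: 25.0
```

Request:
step_arm(
  plan=[
    {"offset": [0,0.1,-0.4],"rot": [0,0,0],"gripper": 1.5},
    {"offset": [0,0.1,-1.0],"rot": [0,0,0],"gripper": 1.5},
    {"offset": [0.03,0.1,-1.4],"rot": [0,0,0],"gripper": 1.5},
    {"offset": [0.1,0.1,-1.9],"rot": [0,0,0],"gripper": 1.5},
    {"offset": [0.2,0.1,-2.3],"rot": [0,0,0],"gripper": 1.5},
    {"offset": [0.32,0.1,-2.75],"rot": [0,0,0],"gripper": 1.5},
    {"offset": [0.5,0.1,-3.2],"rot": [0,0,0],"gripper": 1.5},
    {"offset": [0.7,0.1,-3.6],"rot": [0,0,0],"gripper": 1.5},
  ],
)

```text
time_s: 6.3
eef_pos: [478.6, 163.2, 148.0]
ee_rot: [-0.0, 0.998, 0.06, -0.001]
force: [-1.6, 4.7, -8.7]
grip_width: 0.274
grip_force: 21.9
```

```bash
python3 ped.py
```

```text
top rolls 359 root [ 507.1 -189.7   66.9] tip [ 421.2 -170.8   56. ] yaw -12.4 value 0.909
top empty few 0
scene rolls few 0
scene empty few 17
6.4 [[ 0.993  0.119 -0.001]
 [ 0.119 -0.993  0.   ]
 [-0.001 -0.    -1.   ]] [478.87044441 163.22560914 148.40173798] [-4.04818098  2.44874306  0.39587505]
```

Request:
step_arm(
  plan=[
    {"offset": [0.22,0,-0.4],"rot": [0,0,0],"gripper": 1.5},
    {"offset": [0.5,0,-0.75],"rot": [0,0,0],"gripper": 1.5},
    {"offset": [0.75,0,-1.05],"rot": [0,0,0],"gripper": 1.5},
    {"offset": [1.0,0,-1.35],"rot": [0,0,0],"gripper": 1.5},
  ],
)

```text
time_s: 6.8
eef_pos: [488.5, 164.4, 161.3]
ee_rot: [-0.0, 0.998, 0.06, -0.001]
force: [-2.5, 5.8, -8.0]
grip_width: 0.275
grip_force: 21.0
```

Request:
step_arm(
  plan=[
    {"offset": [0.1,0,-0.1],"rot": [0,0,0],"gripper": 1.5},
    {"offset": [0.2,0,-0.2],"rot": [0,0,0],"gripper": 1.5},
  ],
)

```text
time_s: 7.0
eef_pos: [490.5, 164.7, 163.2]
ee_rot: [-0.0, 0.998, 0.059, -0.001]
force: [-3.6, 3.6, -7.3]
grip_width: 0.277
grip_force: 20.8
```

Request:
step_arm(
  plan=[
    {"offset": [0.12,0,-0.12],"rot": [0,0,0],"gripper": 1.5},
    {"offset": [0.25,0,-0.25],"rot": [0,0,0],"gripper": 1.5},
  ],
)

```text
time_s: 7.2
eef_pos: [492.8, 164.9, 165.4]
ee_rot: [-0.0, 0.998, 0.059, -0.001]
force: [-5.1, 3.0, -11.8]
grip_width: 0.274
grip_force: 20.2
```

Request:
step_arm(
  plan=[
    {"offset": [0,0,0],"rot": [0,0,0],"gripper": 3},
    {"offset": [0,0,0],"rot": [0,0,0],"gripper": 5},
    {"offset": [0,0,0],"rot": [0,0,0],"gripper": 5},
    {"offset": [0,0,-3],"rot": [0,0,0],"gripper": 5},
    {"offset": [0,0,-7],"rot": [0,0,0],"gripper": 5},
    {"offset": [0,0,-11],"rot": [0,0,0],"gripper": 5},
    {"offset": [0,5,-13],"rot": [0,0,0],"gripper": 5},
    {"offset": [0,10,-13],"rot": [0,0,0],"gripper": 5},
    {"offset": [0,15,-13],"rot": [0,0,0],"gripper": 5},
    {"offset": [0,17,-13],"rot": [0,0,0],"gripper": 5},
    {"offset": [0,17,-13],"rot": [0,0,0],"gripper": 5},
  ],
)

```text
time_s: 8.3
eef_pos: [514.0, -6.9, 296.3]
ee_rot: [0.001, 0.998, 0.057, 0.001]
force: [-0.8, 1.1, 0.2]
grip_width: 0.585
grip_force: 0.0
```

```bash
python3 ped.py; python3 -c "
from h import *
for n in('scene','top'): cv2.imwrite(f'pics/{n}2.png',capture(n)['color'][...,::-1])"
```

```text
top rolls 359 root [ 506.9 -189.6   66.8] tip [ 421.2 -170.7   56.1] yaw -12.4 value 0.907
top empty 171 root [533.7 169.6  64.6] tip [471.4 164.1 123. ] yaw 5.0 value 0.033
scene rolls 266 root [ 504.1 -190.1   68.7] tip [ 421.3 -166.5   57.3] yaw -15.9 value 0.917
scene empty 196 root [537.6 171.1  61.4] tip [469.2 166.9 125.3] yaw 3.4 value 0.035
8.4 [[ 0.993  0.118  0.001]
 [ 0.118 -0.993 -0.   ]
 [ 0.001  0.    -1.   ]] [513.64179265  -4.10258965 296.15574774] [ 0.60014408  0.21620094 -0.57767779]
```

View pics/scene2.png

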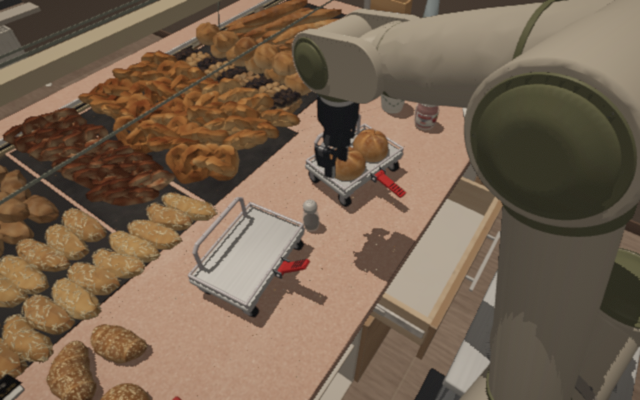

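```bash
python3 - <<'E'
from h import *
for n in("top","scene"):
    c=capture(n);P,ok=cloud(c);m=red(c)&ok
    for nm,x,y in(("rolls",465,-180),("empty",500,167)):
        M=m&(abs(P[...,0]-x)<60)&(abs(P[...,1]-y)<45)&(P[...,2]>20)
        q=P[M]; yw=np.radians(-13.5 if nm=="rolls" else 6.5); a=np.array([-np.cos(yw),-np.sin(yw)])
        s=(q[:,:2]@a); s-=s.min(); z=q[:,2]; k=(s>np.percentile(s,12))&(s<np.percentile(s,88))
        for _ in range(6):
            f=np.polyfit(s[k],z[k],1); r=z-np.polyval(f,s); k=(abs(r)<3)&(s>np.percentile(s,10))&(s<np.percentile(s,90))
        print(n,nm,k.sum(),"value",0.785-np.arctan(f[0]),"rms",r[k].std())
E
```

```text
top rolls 260 value 0.9153594703839237 rms 1.4955810215004477
top empty 100 value 0.003868342341204478 rms 1.3102251445148954
scene rolls 186 value 0.8967418803533134 rms 1.3233085558766724
scene empty 146 value 0.013938411025349984 rms 1.2967098346653834
```

Both pedals are at their stops: about 0.90 on the rolls trolley and about 0.01 on the empty one. The trolleys haven't moved and the arm is clear.

```bash
python3 -c "
from rig import *
print(finish_job())"
```

```text
the job is handed in; nothing more can be done
None
```

I locked the rolls trolley first (pedal at about 0.90 rad), then released the empty one (pedal at about 0.01 rad). Neither trolley shifted noticeably, and I handed the job in at about 8.5 s with the arm clear; no verdict was returned.

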